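Open the shaker's ratchet clamp to free a bottle

TASK

Free the blue-capped bottle trapped in the clamp on the lab shaker: with the fingertips press down the red release pad on top of the sliding jaw and, keeping it pressed, push the jaw straight back along its bar, away from the bottle, all the way to the stop at the bar's end. Then let go and move clear. Leave the bottle standing where it is, neither pushed nor lifted, and disturb nothing else on the bench.

Things in the scene. Friction and masses are not known exactly. Their poses are not given: they have to be found in the camera images.
- shaker: Blue laboratory shaker, fixed to the bench, with an aluminium platform 240 x 360 mm (its x, y) whose top is 85 mm above the bench. Origin: centre of its underside, on the bench; z up. A steel bar with ratchet teeth under it runs along the shaker's y at its x = -50 mm, 24 to 40 mm above the platform. A grey fixed jaw, 72 mm tall, stands at y = -117 to -95 mm; the grey sliding jaw rides on the bar and opens towards +y.
- jaw (a joint): How far back the sliding jaw is along the bar (m): grows as it moves in the shaker's +y, away from the bottle; starts at 0 to 0.03, 0.12 = against the end stop. Its carriage is 46 x 56 mm (x, y), its arm 24 mm thick, both up to 76 mm above the platform. With the pad up, teeth 8 mm apart block it from moving back by over one tooth; with the pad pressed it slides both ways against 3 N of friction.
- release (a joint): How far the red release pad is pressed down (m): 0 = up, 0.008 = fully down. A spring pushes it up (about 3 N at the start of the stroke, 6 to 7 N fully down); the ratchet lets go from about 0.0045 on, and catches again as soon as the pad comes up, so the pad must stay pressed while the jaw is pushed. It can rest a few mm down when the pawl sits on a tooth's tip.
- pad_top (a point): Centre of the top face of the red release pad, flat, 42 x 40 mm (shaker's x, y), facing up, 179 mm above the bench when up. It rides on the jaw. Same axes as the shaker: +y is the way the jaw is to be pushed. Beyond the pad, its near face 26 mm from this point in +y, a black upright wall of the jaw (46 mm wide, 8 mm thick) rises 21 mm above the pad: a fingertip that presses the pad can push against this wall. The other three sides of the pad are open.
- bar_stop (a point): Top centre of the inner face of the dark steel end block of the bar, the stop for the jaw, at the shaker's x = -50, y = +152 mm, 130 mm above the bench.
- bottle: Clear 100 ml bottle with a paper label and blue cap, diameter 56 mm, 100 mm tall, standing on the shaker's platform between the two jaws, loose by a few mm, at about the shaker's x = +20, y = -61 mm. Origin: centre of its underside, z up.
- vial: Bystander: small clear vial with green cap, diameter 24, height 50 mm, standing on the platform on the side away from the bar. Origin at its underside.
- small_beaker: Bystander: glass beaker, diameter 40, height 50 mm, standing on the platform next to the vial. Origin at its underside.
- stock0: Bystander: clear blue-capped stock bottle, diameter 56, height 100 mm, standing on the bench beside the shaker. Origin at its underside.
- stock1: Bystander: amber blue-capped stock bottle, diameter 56, height 100 mm, standing on the bench beside the shaker. Origin at its underside.
- marker: Bystander: black and white marker, 120 x 16 mm, lying on the platform along its edge on the bar's side. Origin at the middle of its underside.
There are look-alikes about, which are no part of the job. What is shaped like the bottle but turquoise or yellow is not meant.

How it is judged (in metres and radians):
On the way, in this order (a step that is already met when the one before it is completed fails the run):
1. the release pad is pressed down while the jaw is still close to the bottle (value of joint release above 0.0043 m and value of joint jaw below 0.035 m), for 0.05 s.
2. the jaw is pushed back to the stop at the bar's end (value of joint jaw above 0.112 m), for 0.2 s.
At the end, for the whole second after the job is handed in: The sliding jaw rests within 8 mm of the end stop of its bar, still; the bottle stands upright within 15 mm of where it stood (value of joint jaw above 0.112 m and velocity of joint jaw below 0.01 m/s and linear speed of bottle below 0.01 m/s and distance of bottle from where it was at the start of the episode below 0.015 m and angle between bottle's own z axis and vertical below 0.1 rad); the robot touches nothing.
It fails at once if the bottle is pushed (15 mm), tipped or lifted (distance of bottle from where it was at the start of the episode above 0.015 m or angle between bottle's own z axis and vertical above 0.2 rad).
It fails at once if a bystander is moved by more than 20 mm (distance of any of vial, small_beaker, stock0, stock1, marker from where it was at the start of the episode above 0.02 m).
It also fails if it takes over 35 s, if anything falls off the work surface, if the arm or the gripper's body presses on something with over 40 N, if the wrist force passes 120 N, or if a joint passes its speed limit or range.

ROBOT

A 6-joint arm with a two-finger parallel gripper is mounted at the origin on the work surface. World frame = base frame: x ahead of the robot, y to its left, z up, the work surface at z = 0. Lengths are in m, angles in degrees, forces in N, time in s.
With the tool pointing down it reaches from about 0.4 to 0.825 m from the base axis. Payload 7 kg.
Tool frame: the origin (TCP) lies midway between the tips of the shut fingers; the grasp point (between the pads) lies 19 mm behind it (r.hold_point_z is the distance from the TCP to the grasp point, in m); y points along the fingers, z is the direction in which the jaws open and shut, and the axes are right-handed (so a half turn about y gives the same grasp; the last joint's range is limited). The gripper opens to 88 mm and grips with 3 to 60 N. Pads are 19 mm wide; open, the fingers measure 130 mm over their backs; the gripper's body (78 mm by 193 mm) begins 47 mm behind the grasp point.
Start: joints at [88.241, 20.546, 0.682, 0, -70.136, -16.507], TCP at [0.212, 0.641, 0.227] pointing down, gripper open.
Joint ranges: [-176.03, 176.03], [-82.01, 121.73], [-58.28, 71.71], [-173.87, 95.51], [-174.79, -0.11], [-173.66, 173.66]. Speed limits (degrees/s): [136.94, 136.94, 172.46, 180, 180, 180].

INTERFACE

Orientations are given as [roll, pitch, yaw] about the fixed x, y, z axes, in that order (R = Rz(yaw) Ry(pitch) Rx(roll)).
In Python, from plant import r, imaging gives the robot as it stands.
- The arm moves only by the tool drive_tool, never from a script. Its argument "deltas" is a list of rows, each a list of 6 numbers: the shift along the world's x, y, z in cm, then the turn, a rotation vector about the world's x, y, z in rad. In form: [[tx, ty, tz, rx, ry, rz], ...]. A call has exactly 8 rows; each row is the pose to reach, as a shift and turn from the pose commanded when the call began; what a row does not reach only later rows make up. A row lasts 1/12 s, in which the tool goes at most 41.7 mm and 7.16 degrees, less where a joint would pass 70% of its speed; a pose out of reach is approached as far as the arm can. A call with a gripper value outside its range is refused whole. "claw" is the opening, from 0 (shut) to 1 (fully open), set as the call begins (left out, the last holds). The fingers move at their own pace and stop on an object; "squeeze" is the grip in N (left out, the last holds). Time passes only in rows, so rows that repeat a pose let the fingers close, or fill a call up. It gives the time, the measured TCP pose, the force and the opening at its end, in the units of the state.
- r.get_state(): the state, without advancing time (a new reading comes with each control period).
- imaging.capture(name): name is "scene" or "side" or "wrist"; returns the picture (384x512x3 uint8, red, green, blue); there is no depth.
- imaging.get_calibration(name): a dict with "mtx" (3x3 intrinsics, pixels), "R" (3x3) and "t" (3): a world point X has camera coordinates R X + t; the wrist camera has in their place "T_tool_cam" (4x4, takes a point from camera to tool coordinates, whose origin is the TCP and whose axes are the tool frame's). Camera axes: x right, y down, z forward; pixel columns grow to the right and rows downward; lengths in m; the calibration is good to about 2 mm. The wrist camera is an equidistant fisheye: a pixel r from the principal point sees the ray r / f radians off the axis. A picture is of the moment at which its call begins: read the wrist's pose just before it. get_calibration takes no time and is no camera call.
- r.close_job(): hands the job in, once; it reports no verdict.
Trained networks look in the newest picture that a camera, given by its name, has taken for a name from the list of things; names that differ only in an ending like _2 or _b are one class to them, and where a whole thing is asked for, a point or a joint stands for the part that bears it (a point fixed in the world has none). Each returns a list of dicts, best first, with "score" (0 to 1); they miss things now and then, are a little off and sometimes report something else, mostly with a low value. They report only what shows in the picture. A call takes as long as a camera call. They do not tell look-alikes from the thing itself.
- imaging.search_frame(camera, label): "bbox" ([left, top, right, bottom] in pixels, round what is visible of it).
- imaging.outline_of(camera, label): "region" (384x512 bool, what is visible of it) and "bbox" ([left, top, right, bottom] in pixels, round what is visible of it).
- imaging.landmark_of(camera, label): "position" ([column, row] in pixels: a listed point, or the origin of a listed thing).
The state is a dict: "time_s": time; "joints": joint angles; "qd": joint speeds; "joint_torque": joint torques, N m; "tcp_pos": TCP position; "eef_rot": TCP orientation; "contact_force": force on the tool from outside, world axes, zero at the start; "moment": the same for the moment, N m; "gripper_width": finger opening in m.
Only numpy, scipy, OpenCV 4.12 (cv2) and the standard library are available. Lean on these libraries where they do the work, as an engineer would, in place of code of your own. Each camera call takes 0.05 s, during which the arm holds its last target.

## Working session

There is one attempt and no reset: what is moved stays moved. The work goes in short steps, Python scripts to look and compute and a tool call to move; the robot and the scene stay as the last step left them, time stands still between calls to the robot, and variables do not carry over. Pictures are saved under pics/ and viewed, and the job is handed in when it is done.

Besides the shell and the picture viewer there is one more tool, called after ">>>" by a JSON object that holds its "name" and its "arguments", one argument or row to a line. drive_tool: Moves the arm, as the interface text tells. Its arguments: {"type":"object","properties":{"deltas":{"type":"array"},"claw":{"type":"number"},"squeeze":{"type":"number"}},"required":["deltas"]}

```bash
mkdir -p pics; cat > h.py <<'E'
from plant import r, imaging
import numpy as np, cv2
def K(n): 
    c=imaging.get_calibration(n); return np.array(c['mtx']),np.array(c['R']),np.array(c['t']).ravel()
def ray(n,uv):
    k,R,t=K(n); d=R.T@np.linalg.inv(k)@np.array([uv[0],uv[1],1.]); return -R.T@t,d
def atz(n,uv,z):
    o,d=ray(n,uv); return o+d*(z-o[2])/d[2]
def proj(n,X):
    k,R,t=K(n); p=k@(R@np.array(X)+t); return p[:2]/p[2]
E
python3 - <<'E'
from h import *
s=r.get_state(); print(s)
for n in ("scene","side","wrist"):
    im=imaging.capture(n); cv2.imwrite(f"pics/{n}0.png",im[:,:,::-1])
    for l in ("pad_top","bar_stop","bottle","shaker"):
        f=imaging.landmark_of(n,l); print(n,l,[(np.round(x['position'],1),round(x['score'],2)) for x in f][:4])
print(imaging.get_calibration("wrist"))
E
```

```text
{'time_s': 0.0, 'joints': array([ 8.82406966e+01,  2.05908792e+01,  6.34679796e-01, -2.08181002e-02,
       -7.01360654e+01, -1.65064689e+01]), 'qd': array([ 0.00808368, -0.00492728, -0.01952628,  0.10848073,  0.09240537,
       -0.02395308]), 'joint_torque': array([-2.43899194e-04, -5.82708764e+01,  2.93058425e+01,  6.99742019e+00,
        6.92840738e-03, -1.74475194e-04]), 'tcp_pos': array([0.21143492, 0.64051903, 0.22563365]), 'eef_rot': array([-8.99059768e+01,  7.45332508e-03,  1.61727144e+02]), 'contact_force': array([-0.0805287 , -0.29030919,  1.00291901]), 'moment': array([ 0.02348505, -0.01746007, -0.01860613]), 'gripper_width': 0.08797091806242457}
scene pad_top [(array([241.2, 146.9]), 0.4)]
scene bar_stop [(array([287.5, 185.4]), 0.76)]
scene bottle [(array([294.7, 169.8]), 0.74), (array([154.3, 159.5]), 0.68), (array([204. , 181.3]), 0.66), (array([227. , 208.4]), 0.25)]
scene shaker [(array([227. , 208.3]), 0.87)]
side pad_top [(array([272.5, 181.2]), 0.47), (array([231.2, 182. ]), 0.22)]
side bar_stop [(array([235.8, 182. ]), 0.91)]
side bottle [(array([245.1, 264.6]), 0.81), (array([381.2, 251.7]), 0.72), (array([303.2, 197.5]), 0.68)]
side shaker [(array([281.7, 219.1]), 0.56), (array([280.3, 180.1]), 0.28)]
wrist pad_top []
wrist bar_stop []
wrist bottle []
wrist shaker []
{'mtx': array([[297.31863964,   0.        , 256.17349126],
       [  0.        , 297.31863964, 197.76334524],
       [  0.        ,   0.        ,   1.        ]]), 'T_tool_cam': array([[-1.28895173e-04,  9.60672977e-01,  2.77682219e-01,
        -7.50500389e-02],
       [-3.92585251e-04, -2.77682248e-01,  9.60672897e-01,
        -1.59211835e-01],
       [ 9.99999915e-01,  1.48121558e-05,  4.12937943e-04,
        -5.05058570e-04],
       [ 0.00000000e+00,  0.00000000e+00,  0.00000000e+00,
         1.00000000e+00]])}
```

View pics/scene0.png

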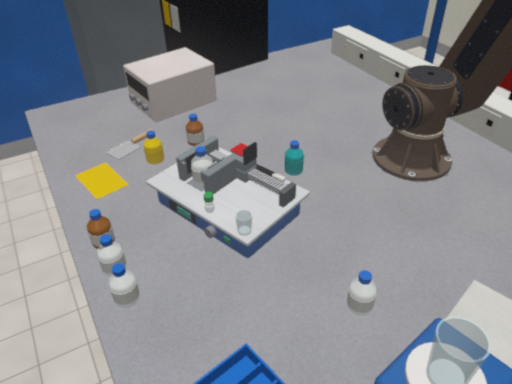

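View pics/side0.png

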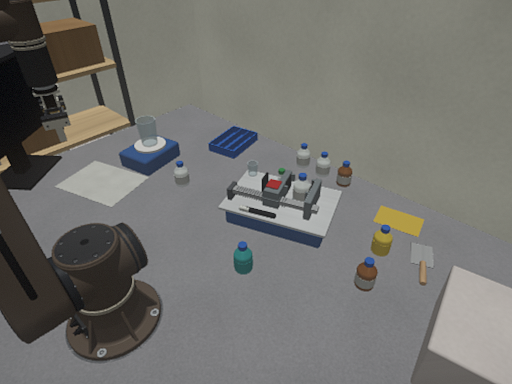

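View pics/wrist0.png

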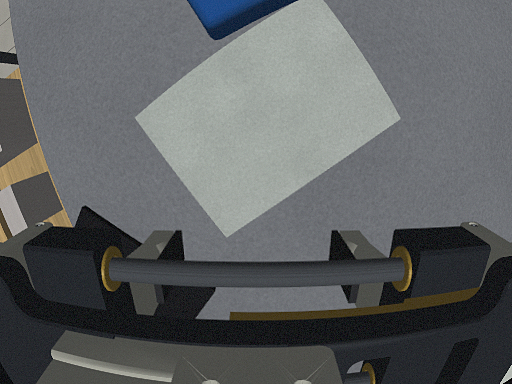

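```bash
python3 - <<'E'
from h import *
print('scene pad',atz('scene',(241.2,146.9),.179),'stop',atz('scene',(287.5,185.4),.13),'bottle',[atz('scene',p,.085) for p in((294.7,169.8),(154.3,159.5),(204,181.3))],'shaker',atz('scene',(227,208.3),0))
print('side pad',atz('side',(272.5,181.2),.179),'stop',atz('side',(235.8,182),.13),'bottle',[atz('side',p,.085) for p in((303.2,197.5),)],'shaker',atz('side',(281.7,219.1),0))
for n in('scene','side'):
    o,d=ray(n,(256,192)); print(n,o,d)
    im=cv2.imread(f'pics/{n}0.png'); u,v=(240,165) if n=='scene' else (275,190)
    c=im[v-75:v+75,u-100:u+100]; cv2.imwrite(f'pics/{n}0c.png',cv2.resize(c,None,fx=4,fy=4,interpolation=2))
E
```

```text
scene pad [ 0.54282095 -0.08168042  0.179     ] stop [0.49226892 0.05823397 0.13      ] bottle [array([ 0.40792379, -0.03662473,  0.085     ]), array([ 0.71842097, -0.27814907,  0.085     ]), array([ 0.63938607, -0.11541404,  0.085     ])] shaker [ 0.59622745 -0.07815818  0.        ]
side pad [ 0.54970304 -0.06518502  0.179     ] stop [0.51486579 0.06740601 0.13      ] bottle [array([ 0.64764478, -0.11942338,  0.085     ])] shaker [ 0.58974934 -0.0767257   0.        ]
scene [0.97056716 0.78220334 0.81524205] [-0.3688592  -0.68244542 -0.63128171]
side [-0.14567157 -0.65506738  0.83694957] [ 0.57423701  0.54685245 -0.60958925]
```

View pics/scene0c.png

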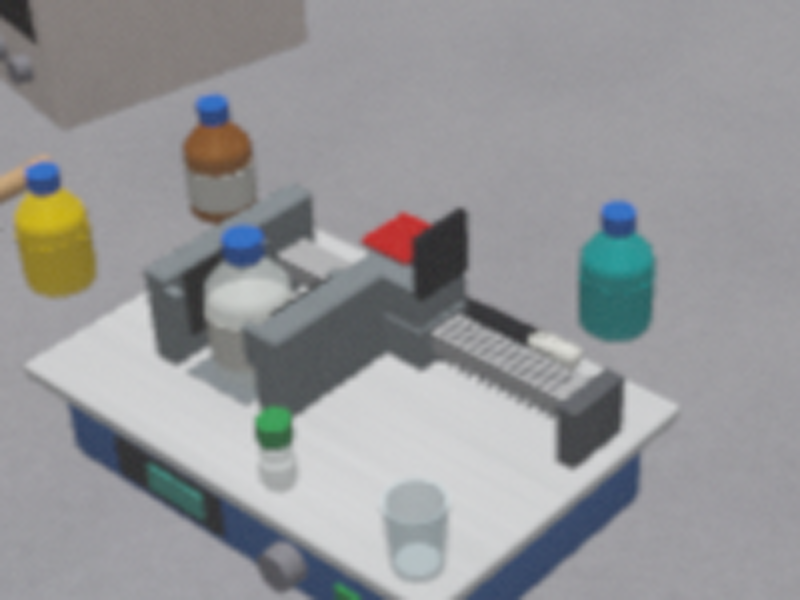

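View pics/side0c.png

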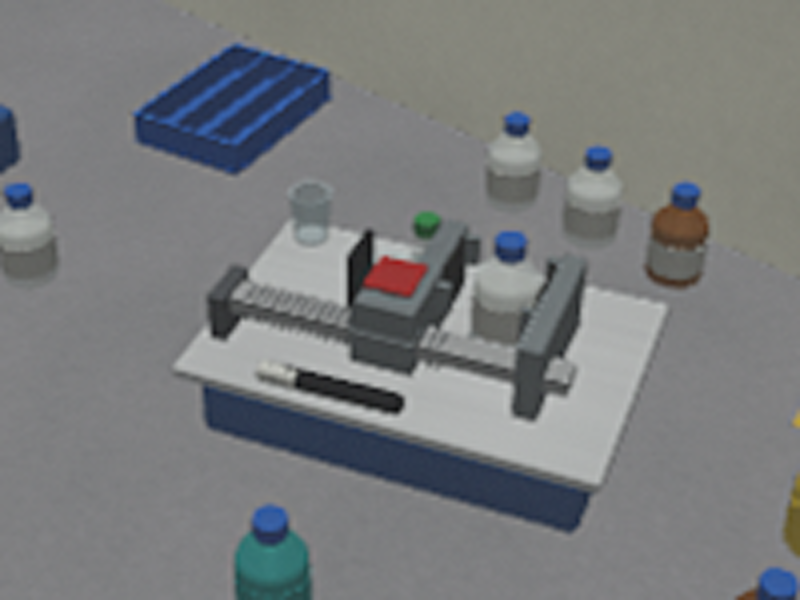

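The target is the clear, blue-capped bottle in the clamp, at scene (204,165) and side (303,190). The look-alikes are:
- **Turquoise:** scene (294,158).
- **Yellow:** scene (154,148).
- **Clear stock:** scene (123,282), (110,253) and (363,290).
- **Amber:** scene (195,130) and (99,228).

The red pad shows at side (274,184) and scene (241,149). The black wall stands on its left in the side view. Next I fit the shaker pose.

```bash
cat > fit.py <<'E'
from h import *
from scipy.optimize import least_squares
obs=[]
P=.085
for c,b in [((667,303),(.12,-.18)),((600,487),(-.12,-.18)),((178,370),(-.12,.18)),((285,222),(.12,.18))]:
    obs.append(('side',(c[0]/4+175,c[1]/4+115),(b[0],b[1],P)))
for c,b in [((27,365),(.12,-.18)),((678,408),(-.12,.18))]:
    obs.append(('scene',(c[0]/4+140,c[1]/4+90),(b[0],b[1],P)))
obs.append(('side',(235.8,182),(-.05,.152,.13)));obs.append(('scene',(287.5,185.4),(-.05,.152,.13)))
def W(p,b):
    c,s=np.cos(p[2]),np.sin(p[2]); return np.array([p[0]+c*b[0]-s*b[1],p[1]+s*b[0]+c*b[1],b[2]])
f=lambda p:np.concatenate([proj(n,W(p,b))-uv for n,uv,b in obs])
s=least_squares(f,[.59,-.077,.25],loss='soft_l1')
if __name__=='__main__':
    print(s.x,np.degrees(s.x[2])); print(np.round(f(s.x).reshape(-1,2),1))
    for n in('side','scene'):
        im=cv2.imread(f'pics/{n}0.png'); hsv=cv2.cvtColor(im,cv2.COLOR_BGR2HSV)
        m=((hsv[...,1]>150)&((hsv[...,0]<8)|(hsv[...,0]>172))&(hsv[...,2]>90)).astype(np.uint8)
        k,l,st,ce=cv2.connectedComponentsWithStats(m)
        for i in range(1,k):
            if st[i,4]>15:
                w=atz(n,ce[i],.179); d=w[:2]-s.x[:2];c,q=np.cos(s.x[2]),np.sin(s.x[2])
                print(n,ce[i],st[i],w,'shaker frame',c*d[0]+q*d[1],-q*d[0]+c*d[1])
E
python3 fit.py
```

```text
[ 0.59456709 -0.06819195  0.35396582] 20.280747480288944
[[ 0.4 -0.3]
 [ 0.2 -0.7]
 [-2.1 -0.8]
 [ 0.9 -1.6]
 [-0.5 -0.5]
 [ 2.  -1.6]
 [-2.1  3.8]
 [-1.2  0.1]]
side [273.30107527 183.58064516] [266 179  15  10  93] [ 0.54180696 -0.07534666  0.179     ] shaker frame -0.051969263439756413 0.01157658258913315
scene [507.04724409  81.23622047] [499  71  13  19 127] [-0.33712328  0.01710612  0.179     ] shaker frame -0.8443645967311288 0.40295302008786443
scene [238.88541667 148.89583333] [231 144  16  11  96] [ 0.55202488 -0.07667023  0.179     ] shaker frame -0.042843573249557836 0.006793324886252918
```

>>> {"name": "drive_tool", "arguments": {
  "deltas": [
    [1.4, -3.1, 1.2, 0, 0, -0.112],
    [2.8, -6.2, 2.4, 0, 0, -0.224],
    [4.2, -9.3, 3.6, 0, 0, -0.336],
    [5.6, -12.4, 4.8, 0, 0, -0.448],
    [7.0, -15.5, 6.0, 0, 0, -0.56],
    [8.4, -18.6, 7.2, 0, 0, -0.672],
    [9.8, -21.7, 8.4, 0, 0, -0.784],
    [11.2, -24.8, 9.6, 0, 0, -0.897]
  ],
  "claw": 0
}}

```text
time_s: 1.42
tcp_pos: [0.3239, 0.3913, 0.3234]
eef_rot: [-90.0, -0.0, 110.0]
contact_force: [0.6, 1.1, 0.9]
gripper_width: 0.0397
```

>>> {"name": "drive_tool", "arguments": {
  "deltas": [
    [1.6, -3.5, 0, 0, 0, 0],
    [3.2, -7, 0, 0, 0, 0],
    [4.8, -10.5, 0, 0, 0, 0],
    [6.4, -14, 0, 0, 0, 0],
    [8, -17.5, 0, 0, 0, 0],
    [9.6, -21, 0, 0, 0, 0],
    [11.2, -24.5, 0, 0, 0, 0],
    [12.8, -28, 0, 0, 0, 0]
  ]
}}

```text
time_s: 2.08
tcp_pos: [0.4519, 0.1111, 0.3231]
eef_rot: [-90.1, -0.0, 110.4]
contact_force: [2.1, 1.0, 0.1]
gripper_width: 0.0006
```

>>> {"name": "drive_tool", "arguments": {
  "deltas": [
    [1.6, -3.5, 0, 0, 0, 0],
    [3.2, -7, 0, 0, 0, 0],
    [4.8, -10.5, 0, 0, 0, 0],
    [6.4, -14, 0, 0, 0, 0],
    [8, -17, 0, 0, 0, 0],
    [9.0, -18.9, 0, 0, 0, 0],
    [9.0, -18.9, 0, 0, 0, 0],
    [9.0, -18.9, 0, 0, 0, 0]
  ]
}}

```text
time_s: 2.75
tcp_pos: [0.5417, -0.0772, 0.322]
eef_rot: [-89.9, -0.0, 110.2]
contact_force: [-0.2, 1.3, 0.2]
gripper_width: 0.0004
```

```bash
cat >> h.py <<'E'
from scipy.spatial.transform import Rotation as Ro
def wpose(s):
    T=np.eye(4);T[:3,:3]=Ro.from_euler('xyz',s['eef_rot'],degrees=True).as_matrix();T[:3,3]=s['tcp_pos']
    return T@np.array(imaging.get_calibration('wrist')['T_tool_cam'])
def wray(uv,T):
    m=imaging.get_calibration('wrist')['mtx'];p=np.array([uv[0]-m[0,2],uv[1]-m[1,2]]);rr=np.hypot(*p);th=rr/m[0,0]
    return T[:3,3],T[:3,:3]@np.array([*(p/rr*np.sin(th)),np.cos(th)])
def watz(uv,z,T):
    o,d=wray(uv,T);return o+d*(z-o[2])/d[2]
E
python3 - <<'E'
from h import *
s=r.get_state();T=wpose(s)
im=imaging.capture('wrist');cv2.imwrite('pics/w1.png',im[:,:,::-1])
np.save('T1.npy',T)
for l in('pad_top','bar_stop'):
    print(l,[(x['position'],x['score']) for x in imaging.landmark_of('wrist',l)])
hsv=cv2.cvtColor(im,cv2.COLOR_RGB2HSV)
m=((hsv[...,1]>150)&((hsv[...,0]<8)|(hsv[...,0]>172))&(hsv[...,2]>90)).astype(np.uint8)
k,l,st,ce=cv2.connectedComponentsWithStats(m)
for i in range(1,k):
    if st[i,4]>80: print(ce[i],st[i],watz(ce[i],.179,T))
E
```

```text
pad_top [([222.6, 157.3], 0.34)]
bar_stop [([287.9, 194.5], 0.45)]
[250.95839112 185.96879334] [ 231  168   40   37 1442] [ 0.54701249 -0.07545822  0.179     ]
```

View pics/w1.png

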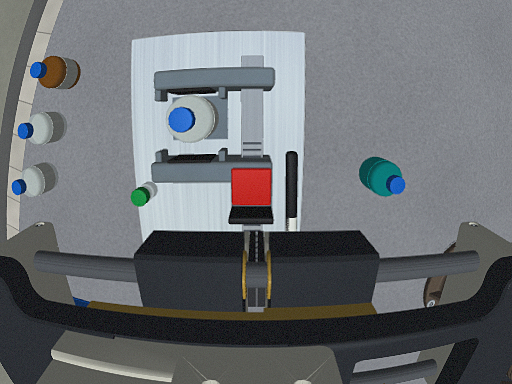

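```bash
python3 - <<'E'
from h import *
T=np.load('T1.npy')
im=cv2.imread('pics/w1.png')
cv2.imwrite('pics/w1c.png',cv2.resize(im[140:300,160:360],None,fx=4,fy=3.7,interpolation=2)[:592])
def ang(a,b,z):
    A,B=watz(a,z,T),watz(b,z,T);d=B-A;return A,B,np.degrees(np.arctan2(d[1],d[0])),np.linalg.norm(d)
print('plat right',ang((305,33),(301,225),.085))
print('plat left',ang((132,40),(139,180),.085))
print('plat back',ang((132,40),(305,33),.085))
for e in [((232,169),(270,169)),((232,205),(270,205)),((232,169),(232,204)),((270,169),(270,204))]: print('pad',ang(*e,.179))
print('wall',watz((251,206),.2,T))
E
```

```text
plat right (array([ 0.54569058, -0.27564448,  0.085     ]), array([ 0.45323419, -0.02378892,  0.085     ]), np.float64(110.15822873205472), np.float64(0.2682897906238613))
plat left (array([ 0.76896985, -0.19467805,  0.085     ]), array([ 0.69533505, -0.00668703,  0.085     ]), np.float64(111.38993762119667), np.float64(0.20189776023302874))
plat back (array([ 0.76896985, -0.19467805,  0.085     ]), array([ 0.54569058, -0.27564448,  0.085     ]), np.float64(-160.06813746746798), np.float64(0.2375061944528519))
pad (array([ 0.57161936, -0.08572501,  0.179     ]), array([ 0.53472287, -0.09923864,  0.179     ]), np.float64(-159.88433871304875), np.float64(0.039293374924727224))
pad (array([ 0.55890815, -0.04882854,  0.179     ]), array([ 0.5208362 , -0.06282659,  0.179     ]), np.float64(-159.81284852052633), np.float64(0.04056376537683074))
pad (array([ 0.57161936, -0.08572501,  0.179     ]), array([ 0.55926942, -0.04988769,  0.179     ]), np.float64(109.01452455743963), np.float64(0.037905599451402525))
pad (array([ 0.53472287, -0.09923864,  0.179     ]), array([ 0.5212362 , -0.06386997,  0.179     ]), np.float64(110.87269424627293), np.float64(0.03785279108119832))
wall [ 0.5414585  -0.06120349  0.2       ]
```

View pics/w1c.png

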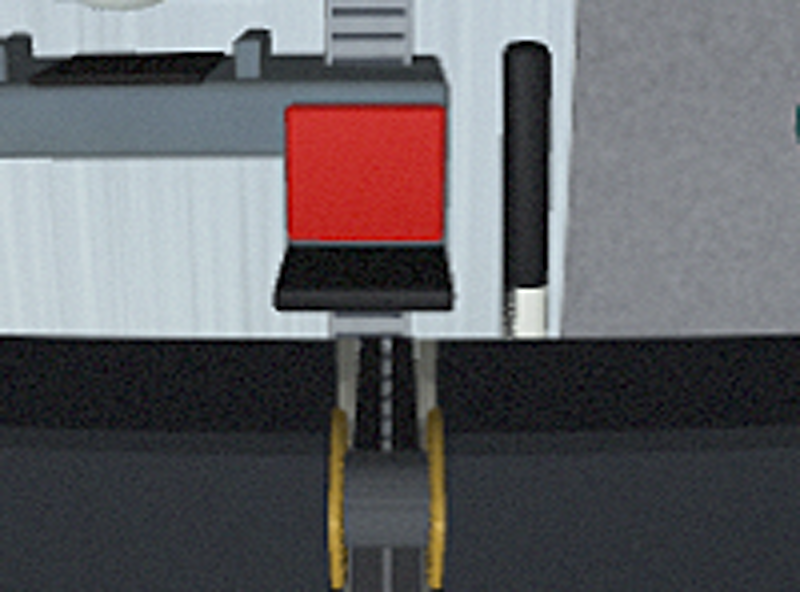

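>>> {"name": "drive_tool", "arguments": {
  "deltas": [
    [0, 1.2, -3, 0, 0, 0],
    [0, 1.2, -6, 0, 0, 0],
    [0, 1.2, -9, 0, 0, 0],
    [0, 1.2, -11, 0, 0, 0],
    [0, 1.2, -12, 0, 0, 0],
    [0, 1.2, -12.8, 0, 0, 0],
    [0, 1.2, -12.8, 0, 0, 0],
    [0, 1.2, -12.8, 0, 0, 0]
  ]
}}

```text
time_s: 3.57
tcp_pos: [0.5422, -0.0637, 0.1956]
eef_rot: [-90.1, 0.0, 110.4]
contact_force: [0.2, 0.4, 0.0]
gripper_width: 0.0006
```

```bash
python3 - <<'E'
from h import *
s=r.get_state();print(s['tcp_pos'],s['eef_rot'],s['contact_force'])
a=imaging.capture('side')[130:230,200:350];b=imaging.capture('wrist')[:,:,:]
c=imaging.capture('scene')[100:220,160:320]
cv2.imwrite('pics/s2.png',cv2.resize(a,None,fx=5,fy=5,interpolation=2)[:,:,::-1])
cv2.imwrite('pics/c2.png',cv2.resize(c,None,fx=4.8,fy=4.8,interpolation=2)[:,:,::-1])
cv2.imwrite('pics/w2.png',b[:,:,::-1])
E
```

```text
[ 0.5421728  -0.06368151  0.19561333] [-9.00681783e+01  3.27679300e-02  1.10390143e+02] [0.20568716 0.41320262 0.03271976]
```

View pics/s2.png

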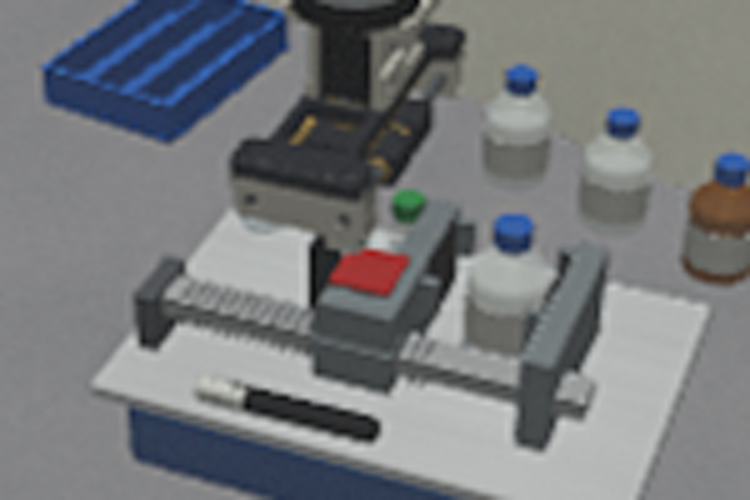

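View pics/w2.png

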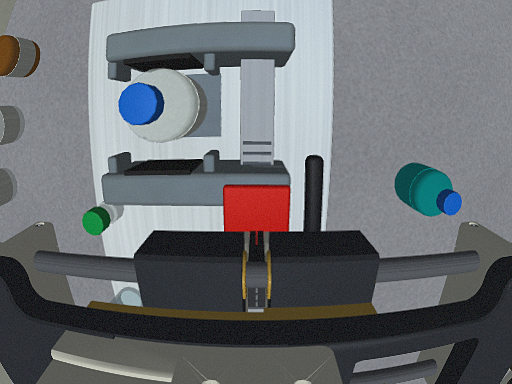

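View pics/c2.png

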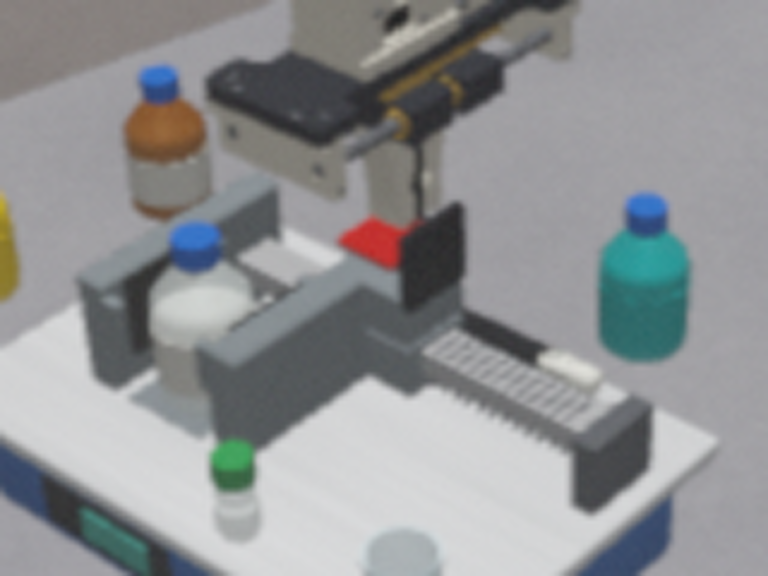

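The fingertip is over the pad (wrist column 257), and in the scene view it sits on the pad side of the wall. I'll press next.

>>> {"name": "drive_tool", "arguments": {
  "deltas": [
    [0, 0, -0.6, 0, 0, 0],
    [0, 0, -1.2, 0, 0, 0],
    [0, 0, -1.5, 0, 0, 0],
    [0, 0, -1.7, 0, 0, 0],
    [0, 0, -1.9, 0, 0, 0],
    [0, 0, -2.1, 0, 0, 0],
    [0, 0, -2.1, 0, 0, 0],
    [0, 0, -2.1, 0, 0, 0]
  ]
}}

```text
time_s: 4.38
tcp_pos: [0.5414, -0.0641, 0.1736]
eef_rot: [-90.0, -0.0, 110.3]
contact_force: [-3.3, 0.3, 5.3]
gripper_width: 0.0007
```

>>> {"name": "drive_tool", "arguments": {
  "deltas": [
    [0, 0, -0.1, 0, 0, 0],
    [0, 0, -0.2, 0, 0, 0],
    [0, 0, -0.2, 0, 0, 0],
    [0, 0, -0.2, 0, 0, 0],
    [0, 0, -0.2, 0, 0, 0],
    [0, 0, -0.2, 0, 0, 0],
    [0, 0, -0.2, 0, 0, 0],
    [0, 0, -0.2, 0, 0, 0]
  ]
}}

```text
time_s: 5.05
tcp_pos: [0.5414, -0.0641, 0.1719]
eef_rot: [-90.0, -0.0, 110.3]
contact_force: [-3.1, 1.6, 5.9]
gripper_width: 0.0004
```

>>> {"name": "drive_tool", "arguments": {
  "deltas": [
    [-0.1, 0.28, 0, 0, 0, 0],
    [-0.21, 0.56, 0, 0, 0, 0],
    [-0.35, 0.94, 0, 0, 0, 0],
    [-0.49, 1.31, 0, 0, 0, 0],
    [-0.62, 1.69, 0, 0, 0, 0],
    [-0.76, 2.06, 0, 0, 0, 0],
    [-0.9, 2.44, 0, 0, 0, 0],
    [-1.04, 2.81, 0, 0, 0, 0]
  ]
}}

```text
time_s: 5.72
tcp_pos: [0.5315, -0.0367, 0.1723]
eef_rot: [-90.0, 0.1, 110.3]
contact_force: [-1.1, -4.2, 5.7]
gripper_width: 0.0004
```

```bash
python3 - <<'E'
from h import *
s=r.get_state();print(s['tcp_pos'],s['contact_force'])
a=imaging.capture('side')[130:230,200:350]
cv2.imwrite('pics/s3.png',cv2.resize(a,None,fx=5,fy=5,interpolation=2)[:,:,::-1])
E
```

```text
[ 0.53152559 -0.03672791  0.17225518] [-1.10459962 -4.1982788   5.72675136]
```

View pics/s3.png

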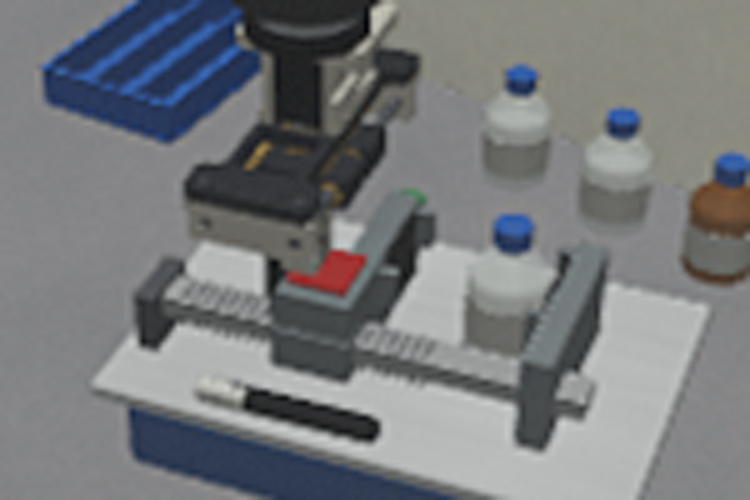

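The jaw is sliding with the pad held down, and the bottle hasn't moved. I'll keep pushing.

>>> {"name": "drive_tool", "arguments": {
  "deltas": [
    [-0.17, 0.47, -0.05, 0, 0, 0],
    [-0.35, 0.94, -0.05, 0, 0, 0],
    [-0.52, 1.41, -0.05, 0, 0, 0],
    [-0.69, 1.88, -0.05, 0, 0, 0],
    [-0.87, 2.35, -0.05, 0, 0, 0],
    [-1.04, 2.81, -0.05, 0, 0, 0],
    [-1.21, 3.28, -0.05, 0, 0, 0],
    [-1.39, 3.75, -0.05, 0, 0, 0]
  ]
}}

```text
time_s: 6.43
tcp_pos: [0.5179, 0.001, 0.1719]
eef_rot: [-90.1, 0.1, 110.4]
contact_force: [-0.3, -3.1, 6.0]
gripper_width: 0.0004
```

>>> {"name": "drive_tool", "arguments": {
  "deltas": [
    [-0.14, 0.38, 0, 0, 0, 0],
    [-0.28, 0.75, 0, 0, 0, 0],
    [-0.42, 1.13, 0, 0, 0, 0],
    [-0.52, 1.41, 0, 0, 0, 0],
    [-0.62, 1.69, 0, 0, 0, 0],
    [-0.73, 1.97, 0, 0, 0, 0],
    [-0.83, 2.25, 0, 0, 0, 0],
    [-0.9, 2.44, 0, 0, 0, 0]
  ]
}}

```text
time_s: 7.1
tcp_pos: [0.509, 0.0255, 0.1719]
eef_rot: [-90.1, 0.1, 110.4]
contact_force: [-0.6, -4.3, 6.6]
gripper_width: 0.0005
```

>>> {"name": "drive_tool", "arguments": {
  "deltas": [
    [-0.07, 0.19, 0, 0, 0, 0],
    [-0.14, 0.38, 0, 0, 0, 0],
    [-0.21, 0.56, 0, 0, 0, 0],
    [-0.28, 0.75, 0, 0, 0, 0],
    [-0.31, 0.84, 0, 0, 0, 0],
    [-0.35, 0.94, 0, 0, 0, 0],
    [-0.35, 0.94, 0, 0, 0, 0],
    [-0.35, 0.94, 0, 0, 0, 0]
  ]
}}

```text
time_s: 7.77
tcp_pos: [0.5055, 0.035, 0.1718]
eef_rot: [-90.1, 0.1, 110.4]
contact_force: [0.0, -2.4, 6.3]
gripper_width: 0.0002
```

```bash
python3 - <<'E'
from h import *
s=r.get_state();print(s['tcp_pos'],s['contact_force'])
a=imaging.capture('side')[130:230,200:350]
cv2.imwrite('pics/s4.png',cv2.resize(a,None,fx=5,fy=5,interpolation=2)[:,:,::-1])
E
```

```text
[0.50553584 0.03498381 0.17183911] [ 3.89549540e-03 -2.36865721e+00  6.32359088e+00]
```

View pics/s4.png

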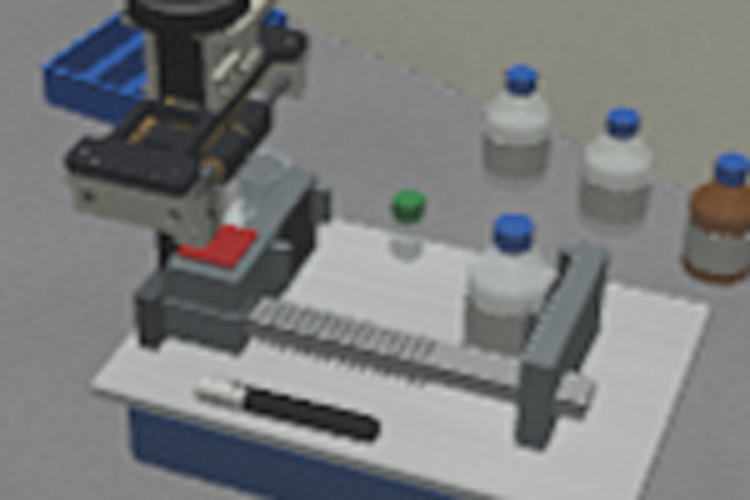

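>>> {"name": "drive_tool", "arguments": {
  "deltas": [
    [-0.04, 0.1, 0, 0, 0, 0],
    [-0.07, 0.19, 0, 0, 0, 0],
    [-0.11, 0.28, 0, 0, 0, 0],
    [-0.14, 0.38, 0, 0, 0, 0],
    [-0.17, 0.47, 0, 0, 0, 0],
    [-0.21, 0.56, 0, 0, 0, 0],
    [-0.21, 0.56, 0, 0, 0, 0],
    [-0.21, 0.56, 0, 0, 0, 0]
  ]
}}

```text
time_s: 8.48
tcp_pos: [0.5048, 0.0375, 0.1721]
eef_rot: [-90.1, 0.4, 110.3]
contact_force: [11.1, -21.1, -0.5]
gripper_width: 0.0004
```

It's against the stop: the push force jumped to about 23 N and the motion stalled. I'll ease off the push and lift straight up.

>>> {"name": "drive_tool", "arguments": {
  "deltas": [
    [0.04, -0.12, 0, 0, 0, 0],
    [0.09, -0.23, 0, 0, 0, 0],
    [0.09, -0.23, 0, 0, 0, 0],
    [0.09, -0.23, 0.4, 0, 0, 0],
    [0.09, -0.23, 0.9, 0, 0, 0],
    [0.09, -0.23, 1.4, 0, 0, 0],
    [0.09, -0.23, 3, 0, 0, 0],
    [0.09, -0.23, 5, 0, 0, 0]
  ]
}}

```text
time_s: 9.15
tcp_pos: [0.5026, 0.0377, 0.2197]
eef_rot: [-89.8, 0.0, 110.3]
contact_force: [0.3, 0.6, 1.1]
gripper_width: 0.0005
```

>>> {"name": "drive_tool", "arguments": {
  "deltas": [
    [0, 0, 2, 0, 0, 0],
    [0, 0, 5, 0, 0, 0],
    [0, 1, 8, 0, 0, 0],
    [0, 4, 10, 0, 0, 0],
    [0, 7, 12, 0, 0, 0],
    [0, 10, 12, 0, 0, 0],
    [0, 10, 12, 0, 0, 0],
    [0, 10, 12, 0, 0, 0]
  ]
}}

```text
time_s: 9.82
tcp_pos: [0.5036, 0.1401, 0.3408]
eef_rot: [-90.0, -0.0, 110.5]
contact_force: [0.1, 0.1, -0.9]
gripper_width: 0.0004
```

```bash
python3 - <<'E'
from h import *
from fit import s as F,W
s=r.get_state();print(s['tcp_pos'],s['contact_force'])
im=imaging.capture('side');a=im[130:230,200:350];c=imaging.capture('scene')[100:220,160:320]
cv2.imwrite('pics/s5.png',cv2.resize(a,None,fx=5,fy=5,interpolation=2)[:,:,::-1])
cv2.imwrite('pics/c5.png',cv2.resize(c,None,fx=4.8,fy=4.8,interpolation=2)[:,:,::-1])
hsv=cv2.cvtColor(im,cv2.COLOR_RGB2HSV)
m=((hsv[...,1]>150)&((hsv[...,0]<8)|(hsv[...,0]>172))&(hsv[...,2]>90)).astype(np.uint8)
k,l,st,ce=cv2.connectedComponentsWithStats(m)
for i in range(1,k):
    if st[i,4]>30:
        w=atz('side',ce[i],.179);print(ce[i],st[i,4],w,np.linalg.norm(w[:2]-[.54181,-.07535]))
E
```

```text
[0.50360645 0.14005539 0.34075565] [ 0.1294798   0.10498255 -0.87853334]
[242.83908046 177.24137931] 87 [0.50235028 0.01922411 0.179     ] 0.10247600175131859
```

View pics/s5.png

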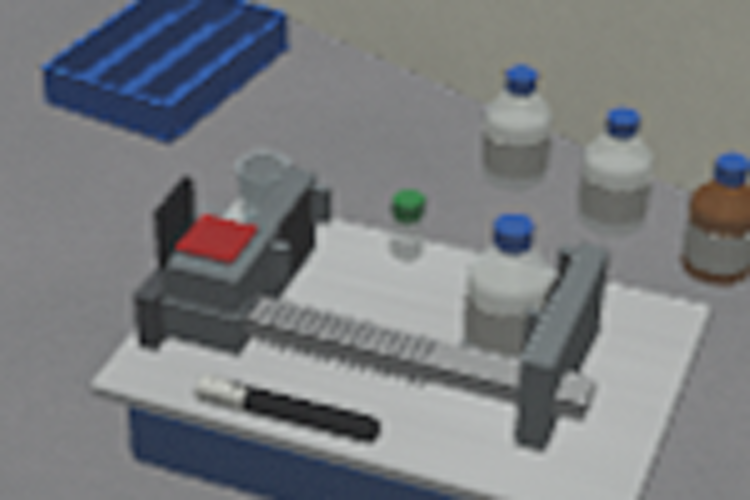

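View pics/c5.png

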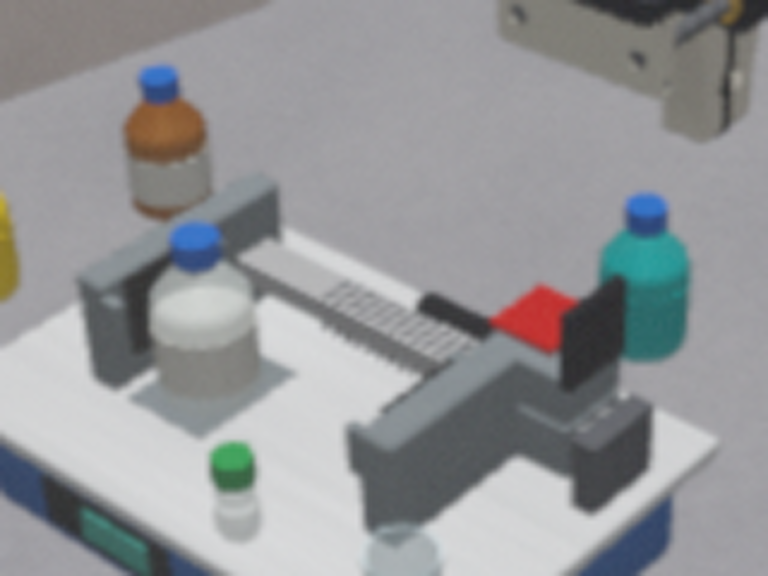

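```bash
python3 - <<'E'
from h import *
s=r.get_state();T=wpose(s);np.save('T6.npy',T)
b=imaging.capture('wrist');cv2.imwrite('pics/w6f.png',b[:,:,::-1])
cv2.imwrite('pics/w6.png',cv2.resize(b[90:240,160:360],None,fx=4,fy=4,interpolation=2)[:,:,::-1])
c=imaging.capture('scene')[150:210,250:310]
cv2.imwrite('pics/c6.png',cv2.resize(c,None,fx=9,fy=9,interpolation=2)[:,:,::-1])
E
```

```text
(no output)
```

View pics/w6.png

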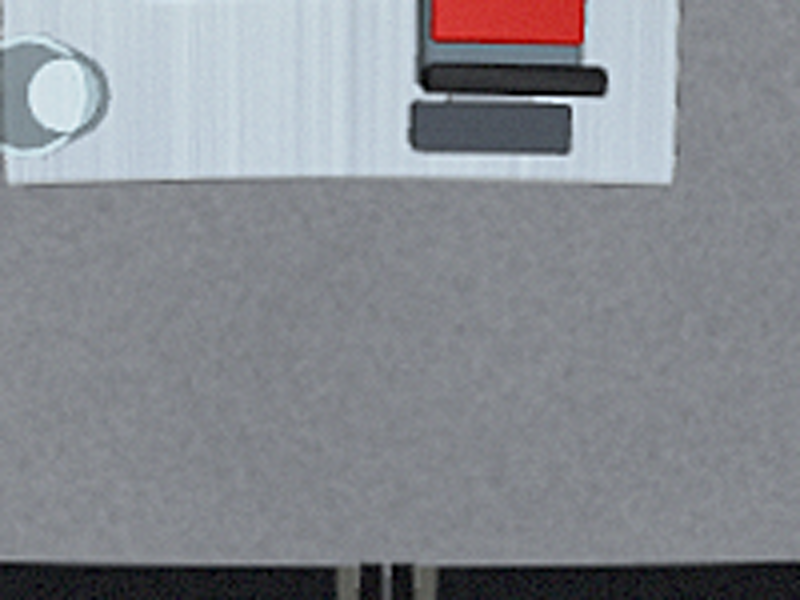

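View pics/c6.png

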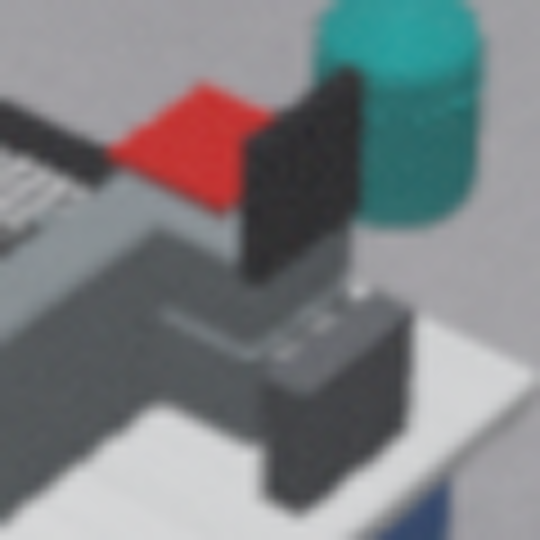

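```bash
python3 - <<'E'
from h import *
T=np.load('T6.npy');print(T[:3,3])
th=np.radians(20.35);u=np.array([-np.sin(th),np.cos(th)])
f=lambda c,z:(watz((160+c[0]/4,90+c[1]/4),z,T)[:2]@u)
b1=f((490,101),.13);print('block inner top',b1,'outer',f((490,153),.13))
print('platform edge',f((340,178),.085), 'expect block inner = edge-.028')
print('wall rear top edge z.2',f((515,94),.2),'wall front top',f((515,65),.2),'front edge pad',f((505,43),.179))
print('carriage rear visible at z .161 would need',f((515,97),.161))
E
```

```text
[0.5299183  0.06877245 0.49978083]
block inner top -0.1188846124545338 outer -0.10266156523771845
platform edge -0.09160351104456924 expect block inner = edge-.028
wall rear top edge z.2 -0.12094620762966782 wall front top -0.1282873054248468 front edge pad -0.13478538529185016
carriage rear visible at z .161 would need -0.12023719721911928
```

```bash
python3 - <<'E'
from h import *
print(r.get_state()['contact_force'], r.get_state()['time_s']); print(r.close_job())
E
```

```text
[ 0.03539473 -0.22826493 -0.02338107] 10.0167
the job is handed in; nothing more can be done
None
```

I pressed the red pad down about 7 mm with the shut fingertips and pushed the jaw back along its bar. I stopped when the push force jumped to about 23 N and the motion stalled at the end stop. Then I eased off, lifted straight up, moved clear and handed in at 10.0 s.

- **Jaw:** in the last wrist picture a thin light strip shows between the jaw and the stop block. I measured it at about 2 mm, inside the 8 mm allowed and close to what the pictures can resolve.
- **Travel:** the pad moved about 102 mm in the side view. I never measured the jaw's starting position directly, so the jaw's end position rests on the gap and the stall.
- **Bottle and bystanders:** in the side and scene crops the bottle stands upright where it was. The vial, small beaker, marker and stock bottles in view show no visible movement. I checked these by eye only, not by measurement.
- **Robot:** the force reading was near zero at hand-in, with the arm clear of everything.
- **Disagreement:** before the press, the cameras put the pad 5 to 10 mm apart. I used a value between the wrist and side readings, and the press and push worked from there.

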